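# Switch off the bowl warmer with its pull-to-unlock dial

### The arm

A 7-joint arm with a two-finger parallel gripper is mounted at the origin on a cart in front of the work surface, level with it; the furniture and walls round the work are solid. World frame = base frame: x ahead of the robot, y to its left, z up, the work surface at z = 0. Lengths are in m, angles in rad, forces in N, time in s.
With the tool pointing down it reaches from about 0.4 to 0.85 m from the base axis. Payload 10.4 kg.
Tool frame: the origin (TCP) lies on the centre line of the jaws, within the pads' length; the fingertips stand 11 mm ahead of it and the grasp point (between the pads) lies 8 mm behind it (tip_reach is the distance from the TCP to the fingertips, in m); z points along the fingers, y is the line along which they close (so a half turn about z gives the same grasp; the last joint's range is limited). The gripper opens to 85 mm and grips with 20 to 120 N. Pads are 22 mm wide; open, the fingers measure 114 mm over their backs; the gripper's body (76 mm by 85 mm) begins 54 mm behind the grasp point. The pads swing forward as they close: fully open they stand 13 mm farther back than shut.
Start: joints at [-1.334, 0.332, -0.065, 1.46, 0.022, 1.35, -0.088], TCP at [0.161, 0.604, 0.206] pointing down, gripper open.
Joint ranges: [-2.6, 2.6], [-0.5, 2.12], [-1.47, 1.34], [0.16, 2.42], [-1.27, 4.41], [0.06, 2.06], [-2.6, 2.6]. Speed limits (rad/s): [2.22, 2.22, 2.79, 2.79, 3.14, 3.14, 3.14].

### API

Orientations are given as a unit quaternion [x, y, z, w].
In Python, from workcell import get_obs, camera, hand_in, tip_reach gives the robot as it stands. The module is installed in compiled form; this text tells all that it offers.
- The arm moves only by the tool move_arm, never from a script. Its argument "plan" is a list of rows, each an object with "delta_pos": the shift along the tool's x, y, z in shares of 1 m (1.0 is 1 m), a list of three; "turn": the turn, a rotation vector about the tool's x, y, z in normalised numbers (1 is pi/2 rad), a list of three; "fingers": the closure, from 0 (fully open) to 1 (shut). A call has 1 to 12 rows; each row is the pose to reach, as a shift and turn from the pose commanded when the call began, along the tool's axes at that moment; what a row does not reach only later rows make up. A row lasts 1/8 s, in which the tool goes at most 62.5 mm and 10.7 degrees, less where a joint would pass 70% of its speed; a pose out of reach is approached as far as the arm can. No shift or turn number may pass 1 either way. A call with a gripper value outside its range is refused whole. The fingers move at their own pace and stop on an object; "force" is the grip in N (left out, the last holds). Time passes only in rows, so rows that repeat a pose let the fingers close. It gives the time, the measured TCP pose, the force, the opening and the grip force at its end, in the units of the state.
- get_obs(): the state, without advancing time (a new reading comes with each control period).
- camera(name): name is "scene" or "top" or "wrist"; returns a dict with "color" (384x512x3 uint8, red, green, blue), "range_z" (384x512 float32, m along the optical axis (not along the pixel's ray), 0 where there is no reading), "fx", "fy", "cx", "cy" (pixels), "R" (3x3) and "t" (3): a world point X has camera coordinates R X + t; the wrist camera has in their place "tool_from_camera" (4x4, takes a point from camera to tool coordinates, whose origin is the TCP and whose axes are the flange's). Camera axes: x right, y down, z forward; pixel columns grow to the right and rows downward; lengths in m; the calibration is good to about 2 mm. A picture is of the moment at which its call begins: read the wrist's pose just before it.
- hand_in(): hands the job in; it is judged then, once.
The state is a dict: "clock": time; "joint_pos": joint angles; "joint_velocities": joint speeds; "tau": joint torques, N m; "position": TCP position; "ee_rot": TCP orientation; "ft_force": force on the tool from outside, world axes, zero at the start; "torque": the same for the moment, N m; "grip_width": opening from 0.0 (shut) to 1.0 (fully open); "grasp_force": force on a finger pad.
Only numpy, scipy, OpenCV 4.12 (cv2) and the standard library are available. Lean on these libraries where they do the work, as an engineer would, in place of code of your own. Each camera call takes 0.05 s, during which the arm holds its last target. There are 200 camera calls.

### The job

Closing time: switch off the bowl warmer. Its black dial is locked against being turned off by accident, so pull it straight out from the sloping panel, turn it clockwise until its pointer stands at the single round stud, push it fully home there and let go. Leave the bowl, the milk bottle and the bell standing where they are.

Things in the scene. Friction and masses are not known exactly. Their poses are not given: they have to be found in the camera images.
- warmer: Fixed aluminium bowl warmer, 165 (x) x 170 (y) x 96 mm high. Origin: centre of its underside; z up, x from its front to its back. From the front edge (20 mm high, at x = -82) a flat panel with the dial rises 40 degrees from level to x = +3, 91 mm high; the bowl's dark steel plate, 96 mm high, lies behind that. It faces the robot, turned up to 0.3 rad.
- dial_axis (a point): Fixed point where the dial's axis leaves the panel: x = -40, y = 0, z = 56 mm in the warmer's frame. Axes: z out of the panel along the dial's axis (leans 40 degrees from vertical toward the front), x straight up the slope, y left as seen from the front. Five short raised bars round the dial mark the heat range, longest to shortest clockwise (dial_turn 0 to 0.75).
- off_stud (a point): Top of the single round stud, 10 mm across and 3 mm high, on the panel 46 mm from the dial's axis, clockwise of the five bars: the off mark (dial_turn 1.45). Same axes as dial_axis.
- dial_grip (a point): Point on the dial's axis in its grip bar, moving with the dial; 30 mm above the panel when home. Black dial: disc 68 mm across, 3 to 13 mm above the panel when home, with an upright grip bar on it, 62 mm long, 16 mm thick, up to 44 mm above the panel. x along the bar to its pointer end (steel strip on the bar's top from middle to that end), y across the bar, z out along the axis.
- dial_pull (a joint): How far the dial is pulled out along its axis, m: 0 fully home, 0.018 its limit; friction of about 3 N keeps it where it is left. A hidden pin locks it over the first 8 mm: there it turns only from 0 to 0.77 rad, or is held in the off notch. More than 8 mm out it turns freely over its whole range.
- dial_turn (a joint): Turn of the dial, rad, growing clockwise seen from the front; friction 0.03 N m, limits -0.03 and 1.95. At 0 the pointer is 0.8 rad counter-clockwise of straight up the slope, at 1.45 it is at the stud, 0.65 rad clockwise of up. Beyond the heat range it can be pushed home only at 1.45 (play 0.10 either side; rounded pin); elsewhere it stops about 8 mm out. No stop at the notch.
- cacao_bowl: Loose glazed oval bowl of cacao, 63 x 85 x 43 mm, standing on the warmer's plate; origin at the centre of its underside, z up. Leave alone.
- milk_bottle: Loose swing-top milk bottle, 66 mm across, 191 mm high, standing to the left of the warmer; origin at the centre of its underside, z up. Leave alone.
- bell: Loose counter bell, 80 mm across, 60 mm high, standing to the right of the warmer; origin at the centre of its underside, z up. Leave alone.

How it is judged:
On the way, in this order (a step that is already met when the one before it is completed fails the run):
1. the dial is pulled out more than 7.5 mm while still in the heat range (value of joint dial_pull above 0.0075 m and value of joint dial_turn below 0.9 rad), for 0.1 s.
2. still more than 6 mm out, the dial is turned to the round stud (within 0.2 rad) (value of joint dial_pull above 0.006 m and value of joint dial_turn between 1.25 and 1.65 rad), for 0.1 s.
At the end, for the whole second after the job is handed in: the dial is home (within 3 mm) with its pointer at the round stud (dial_turn 1.45 within 0.15 rad); bowl, bottle and bell stand upright (within 0.2 rad) within 30 mm of where they stood (value of joint dial_pull below 0.003 m and value of joint dial_turn between 1.3 and 1.6 rad and distance of each of cacao_bowl, milk_bottle, bell from where it was at the start of the episode below 0.03 m and angle between each of cacao_bowl, milk_bottle, bell's own z axis and vertical below 0.2 rad); the robot touches nothing.
It fails at once if the bowl is shifted more than 30 mm or tipped (distance of cacao_bowl from where it was at the start of the episode above 0.03 m or angle between cacao_bowl's own z axis and vertical above 0.3 rad).
It fails at once if the bottle is shifted more than 30 mm or tipped (distance of milk_bottle from where it was at the start of the episode above 0.03 m or angle between milk_bottle's own z axis and vertical above 0.3 rad).
It fails at once if the bell is shifted more than 30 mm or tipped (distance of bell from where it was at the start of the episode above 0.03 m or angle between bell's own z axis and vertical above 0.3 rad).
It also fails if it takes over 40 s, if anything falls off the work surface, if the arm or the gripper's body presses on something with over 40 N, if the wrist force passes 120 N, or if a joint passes its speed limit or range.

## Working session

There is one attempt and no reset: what is moved stays moved. The work goes in short steps, Python scripts to look and compute and a tool call to move; the robot and the scene stay as the last step left them, time stands still between calls to the robot, and variables do not carry over. Pictures are saved under pics/ and viewed, at most 10 in all, crops included, and the job is handed in when it is done.

Besides the shell and the picture viewer there is one more tool, called after "Emit:" by a JSON object that holds its "api" and its "payload", one argument or row to a line. move_arm: Moves the arm, as the interface text tells. Its arguments: {"type":"object","properties":{"plan":{"type":"array","items":{"type":"object","properties":{"delta_pos":{"type":"array","items":{"type":"number"}},"turn":{"type":"array","items":{"type":"number"}},"fingers":{"type":"number"}}}},"force":{"type":"number"}},"required":["plan"]}

```bash
mkdir -p pics
python3 - <<'E'
from workcell import *
import numpy as np,cv2
o=get_obs();print({k:np.round(v,3) for k,v in o.items()},tip_reach if not callable(tip_reach) else tip_reach())
for n in("scene","top"):
    c=camera(n);np.savez(f"{n}.npz",**c)
    cv2.imwrite(f"pics/{n}.png",cv2.resize(c["color"][...,::-1],(800,600)))
E
```

```text
{'clock': np.float64(0.0), 'joint_pos': array([-1.334,  0.333, -0.065,  1.461,  0.022,  1.35 , -0.088]), 'joint_velocities': array([ 0.001,  0.   ,  0.002, -0.003,  0.001, -0.001, -0.   ]), 'tau': array([ 0.0000e+00, -6.2544e+01,  5.0000e-02, -3.9163e+01,  1.6000e-02,
        1.0000e-02,  0.0000e+00]), 'position': array([0.16 , 0.604, 0.205]), 'ee_rot': array([ 0.13 ,  0.992, -0.001, -0.   ]), 'ft_force': array([ 0.351,  1.177, -0.76 ]), 'torque': array([ 0.015, -0.003,  0.058]), 'grasp_force': np.float64(0.0), 'grip_width': np.float64(0.998)} 0.011
```

View pics/scene.png

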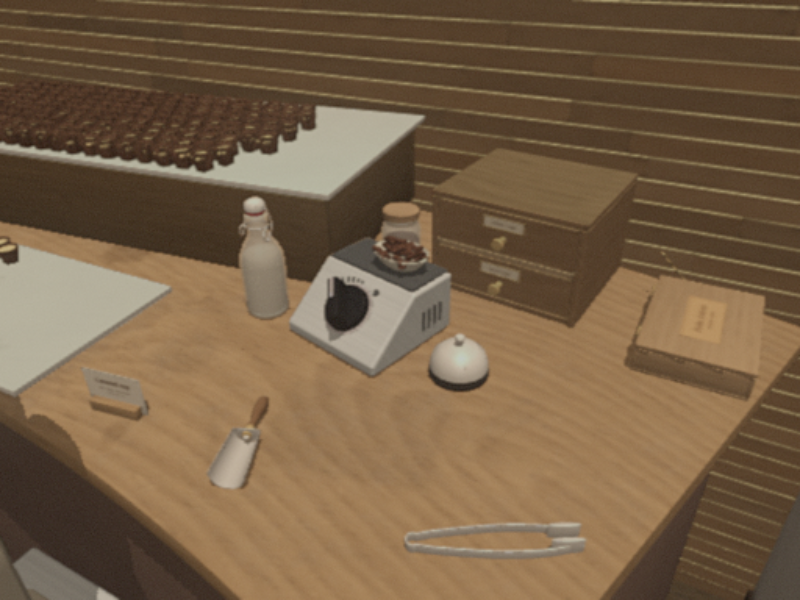

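View pics/top.png

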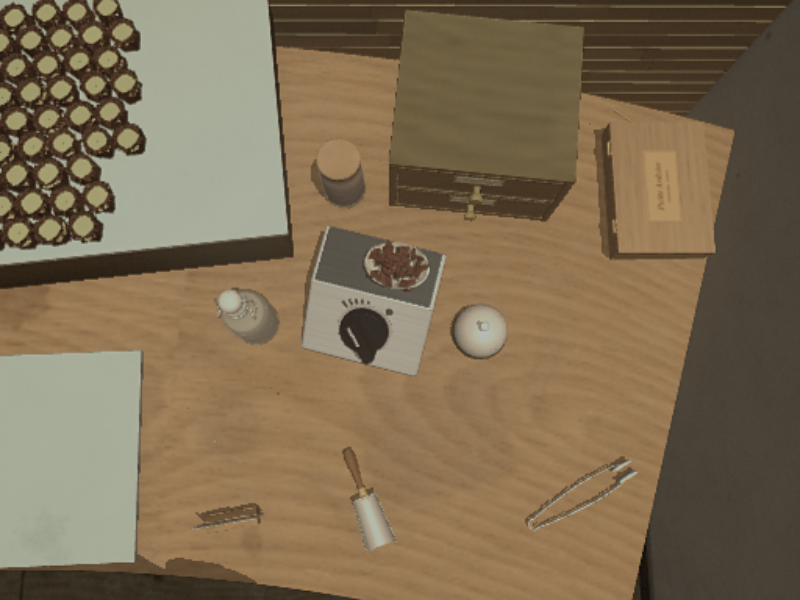

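Both pictures show the warmer about mid-table with the dial at top (363,332) and scene (347,305). The bottle stands to its left, the bell to its right, and the bowl on the plate behind. I'll enlarge the dial.

Run:
```python
import numpy as np,cv2
c=np.load("top.npz")["color"][140:245,185:290,::-1]   # top crop
d=np.load("scene.npz")["color"][150:240,180:295,::-1]
a=cv2.resize(c,(600,600),interpolation=cv2.INTER_CUBIC)
cv2.imwrite("pics/topc.png",a)
cv2.imwrite("pics/scenec.png",cv2.resize(d,(766,600),interpolation=cv2.INTER_CUBIC))
```

```text
(no output)
```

View pics/topc.png

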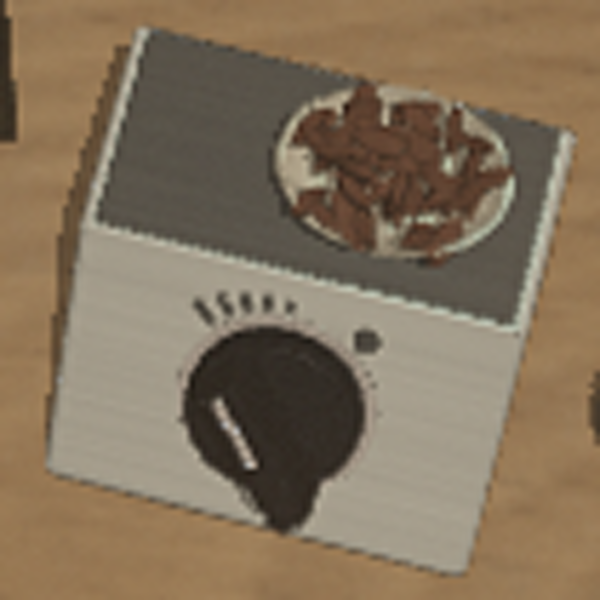

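The top crop shows the panel corners at (47,470), (463,573) and the back corners at (143,27), (573,132). The stud is at (367,342), and the pointer strip runs from (253,467) at mid-bar to (215,402) at the tip. Next I fit the pose from these.

```bash
cat > h.py <<'E'
import numpy as np
from scipy.optimize import least_squares
from scipy.spatial.transform import Rotation as Ro
T=np.load("top.npz"); S=np.load("scene.npz")
a=np.deg2rad(40)
# dial frame in warmer: x up slope, z out of panel
D=np.array([[np.cos(a),0,-np.sin(a)],[0,1,0],[np.sin(a),0,np.cos(a)]])
def pose(p):
    Rw=Ro.from_euler("z",p[2]).as_matrix(); return Rw,np.array([p[0],p[1],0])
def proj(c,X):
    q=X@c["R"].T+c["t"]; return np.c_[c["fx"]*q[:,0]/q[:,2]+c["cx"],c["fy"]*q[:,1]/q[:,2]+c["cy"]]
def dial(p,X): # dial-axis-frame pts -> world
    Rw,t=pose(p); return (np.array([-.04,0,.056])+X@D.T)@Rw.T+t
E
cat > fit.py <<'E'
from h import *
px=np.array([[47,470],[463,573],[143,27],[573,132],[367,342],[253,467],[215,402]])/(600/105)+[185,140]-.4
W=np.array([[-.0825,.085,.02],[-.0825,-.085,.02],[.0825,.085,.096],[.0825,-.085,.096]])
def model(p):
    Rw,t=pose(p); th=.8-p[3]
    d=[[.046*np.cos(.65),-.046*np.sin(.65),.003],[0,0,.044],[.030*np.cos(th),.030*np.sin(th),.044]]
    return np.r_[W@Rw.T+t,dial(p,np.array(d))]
s=min((least_squares(lambda p:(proj(T,model(p))-px).ravel(),[.6,0,y,t0]) for y in(-.3,.3) for t0 in(0,.7)),key=lambda s:s.cost)
p=s.x;print("pose",p.round(4));print(s.fun.reshape(-1,2).round(2))
np.save("p.npy",p)
# depth check: top & scene points in the dial frame on panel
Rw,t=pose(p)
for n,c in(("top",T),("scene",S)):
    v,u=np.mgrid[0:384,0:512];z=c["range_z"];m=z>0
    q=np.c_[(u[m]-c["cx"])/c["fx"]*z[m],(v[m]-c["cy"])/c["fy"]*z[m],z[m]]
    X=(q-c["t"])@c["R"]
    L=((X-t)@Rw-[-.04,0,.056])@D
    k=(abs(L[:,0])<.05)&(abs(L[:,1])<.08)&(np.hypot(L[:,0],L[:,1])>.04)&(abs(L[:,2])<.012)
    print(n,"panel z median",np.median(L[k,2]).round(4),k.sum())
    k=(np.hypot(L[:,0],L[:,1])<.05)&(L[:,2]>.036)&(L[:,2]<.06)
    if k.sum()>5:
        B=L[k];mu=B.mean(0);w,V=np.linalg.eigh(np.cov((B-mu)[:,:2].T));print("bar top",mu.round(4),k.sum(),"dir",V[:,1].round(3),"turn",.8-np.arctan2(*V[::-1,1]), "z",np.median(B[:,2]))
    Lw=(X-t)@Rw
    for nm,cc,lo,hi in(("bottle",(0,.15),.03,.2),("bell",(0,-.15),.02,.07)):
        k=(np.hypot(Lw[:,0]-cc[0],Lw[:,1]-cc[1])<.065)&(Lw[:,2]>lo)&(Lw[:,2]<hi)
        if k.any():print(nm,Lw[k].min(0).round(3),Lw[k].max(0).round(3))
g=dial(p,np.array([[0,0,.03],[0,0,0]]));print("grip",g,"axis",(g[0]-g[1])/.03)
print("reach",np.hypot(*g[0][:2]))
E
python3 fit.py
```

```text
pose [ 0.6248  0.0495 -0.2512  0.1349]
[[-0.83  0.35]
 [ 0.65  1.15]
 [-1.29 -1.58]
 [ 1.43 -0.78]
 [-0.12  0.76]
 [ 0.19  0.17]
 [-0.06 -0.16]]
top panel z median 0.0002 1955
bar top [0.0044 0.0004 0.043 ] 217 dir [-0.793 -0.609] turn 3.2865983806711734 z 0.04370505519212902
bottle [-0.065  0.086  0.03 ] [0.065 0.214 0.185]
bell [-0.033 -0.195  0.02 ] [ 0.043 -0.12   0.063]
scene panel z median -0.0006 1753
bar top [-0.0017 -0.0038  0.0421] 207 dir [-0.814 -0.581] turn 3.322162094647796 z 0.04262308076211875
bottle [-0.065  0.113  0.03 ] [0.064 0.214 0.182]
bell [-0.033 -0.198  0.02 ] [ 0.038 -0.085  0.069]
grip [[0.56740347 0.06426186 0.07898133]
 [0.58608182 0.05946838 0.056     ]] axis [-0.62261177  0.15978264  0.76604444]
reach 0.571030892098196
```

View pics/scenec.png

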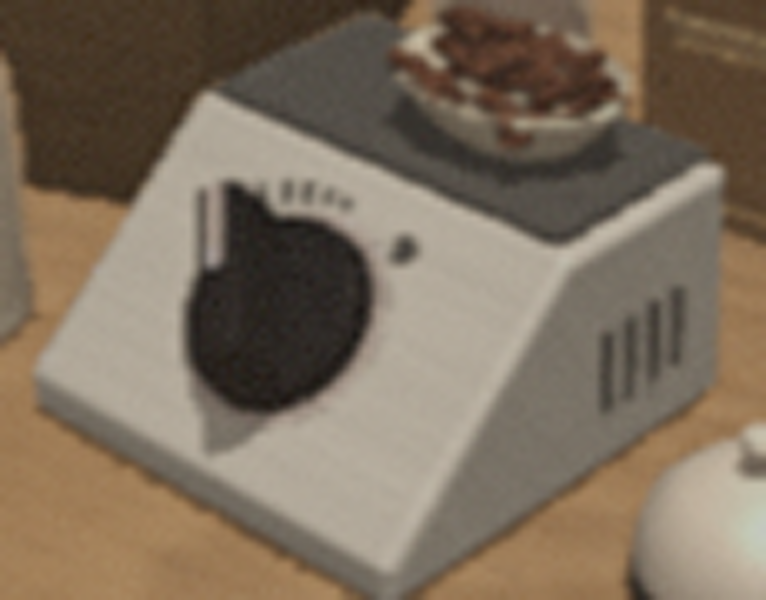

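The scene crop agrees with the fit: dial_turn is about 0.15 and the dial is home. Next I work out the pregrasp move.

```bash
cat > mv.py <<'E'
import sys
from h import *
from workcell import get_obs
p=np.load("p.npy");h,turn=map(float,sys.argv[1:3])   # grasp height over panel, dial turn
o=get_obs();R0=Ro.from_quat(o["ee_rot"]);Rw,t=pose(p)
L=((o["position"]-t)@Rw-[-.04,0,.056])@D
th=.8-turn;y=np.array([-np.sin(th),np.cos(th),0]);z=np.array([0,0,-1.]);x=np.cross(y,z)
R1=Ro.from_matrix(Rw@D@np.c_[x,y,z]);X=dial(p,np.array([[0,0,h-.008]]))[0]
print("clock",o["clock"],"q",o["joint_pos"].round(2),"TCP in dial frame",L.round(4))
print("delta",R0.inv().apply(X-o["position"]).round(4),"turn",(R0.inv()*R1).as_rotvec().round(4))
f=R0.inv().apply(o["ft_force"]);print("F tool",f.round(1),"M tool",R0.inv().apply(o["torque"]).round(2),"grip",o["grip_width"],o["grasp_force"])
E
python3 mv.py .16 .15
```

```text
clock 0.1 q [-1.33  0.33 -0.06  1.46  0.02  1.35 -0.09] TCP in dial frame [-0.3237  0.4213  0.4661]
delta [-0.4534 -0.4174  0.0331] turn [ 0.2228 -0.6746 -0.6307]
F tool [ 0.6 -0.6 -0.5] M tool [ 0.02  0.05 -0.01] grip 1.000397517309015 0.0
```

Careful with the scale: turns go in shares of pi/2 rad. That gives: -0.675 rad / 1.5708 = -0.4297.

Emit:
{"api": "move_arm", "payload": {
  "plan": [
    {"delta_pos": [-0.1,-0.09,0],"turn": [0,0,0],"fingers": 0},
    {"delta_pos": [-0.453,-0.417,0.033],"turn": [0.142,-0.4297,-0.4017],"fingers": 0},
    {"delta_pos": [-0.453,-0.417,0.033],"turn": [0.142,-0.4297,-0.4017],"fingers": 0},
    {"delta_pos": [-0.453,-0.417,0.033],"turn": [0.142,-0.4297,-0.4017],"fingers": 0},
    {"delta_pos": [-0.453,-0.417,0.033],"turn": [0.142,-0.4297,-0.4017],"fingers": 0},
    {"delta_pos": [-0.453,-0.417,0.033],"turn": [0.142,-0.4297,-0.4017],"fingers": 0},
    {"delta_pos": [-0.453,-0.417,0.033],"turn": [0.142,-0.4297,-0.4017],"fingers": 0},
    {"delta_pos": [-0.453,-0.417,0.033],"turn": [0.142,-0.4297,-0.4017],"fingers": 0},
    {"delta_pos": [-0.453,-0.417,0.033],"turn": [0.142,-0.4297,-0.4017],"fingers": 0},
    {"delta_pos": [-0.453,-0.417,0.033],"turn": [0.142,-0.4297,-0.4017],"fingers": 0},
    {"delta_pos": [-0.453,-0.417,0.033],"turn": [0.142,-0.4297,-0.4017],"fingers": 0},
    {"delta_pos": [-0.453,-0.417,0.033],"turn": [0.142,-0.4297,-0.4017],"fingers": 0}
  ],
  "force": 40
}}

```text
clock: 1.6
position: [0.491, 0.0849, 0.1727]
ee_rot: [-0.186, 0.921, -0.148, 0.308]
ft_force: [0.1, -0.5, -0.7]
grip_width: 1.002
grasp_force: 0.0
```

```bash
python3 mv.py .16 .15
```

```text
clock 1.6 q [-1.01 -0.36  0.3   2.39  0.92  0.87  0.73] TCP in dial frame [-0.0004  0.001   0.1526]
delta [ 0.0003 -0.001   0.0006] turn [ 0.0008  0.0009 -0.0009]
F tool [ 0.5 -0.2  0.7] M tool [-0.49  0.49 -0.01] grip 1.0021536480330118 0.0
```

Run:
```python
from h import *
from workcell import *
import cv2
o=get_obs();c=camera("wrist");R0=Ro.from_quat(o["ee_rot"]);p=np.load("p.npy");Rw,t=pose(p)
z=c["range_z"];v,u=np.mgrid[0:384,0:512];m=z>0
q=np.c_[(u[m]-c["cx"])/c["fx"]*z[m],(v[m]-c["cy"])/c["fy"]*z[m],z[m],0*z[m]+1]
X=R0.apply((q@c["tool_from_camera"].T)[:,:3])+o["position"]
L=((X-t)@Rw-[-.04,0,.056])@D
k=(np.hypot(L[:,0],L[:,1])<.05)&(L[:,2]>.038)&(L[:,2]<.05);B=L[k]
print(k.sum())
if k.sum()>20:
    r=cv2.minAreaRect((B[:,:2]*1000).astype(np.float32));print("bar rect",r,"z",np.median(B[:,2]))
k=(np.hypot(L[:,0],L[:,1])<.05)&(L[:,2]>.009)&(L[:,2]<.018);B=L[k]
if k.sum()>20: print("disc",cv2.minEnclosingCircle((B[:,:2]*1000).astype(np.float32)),np.median(B[:,2]))
k=(np.hypot(L[:,0],L[:,1])<.065)&(abs(L[:,2])<.006)&(np.hypot(L[:,0],L[:,1])>.04);print("panel",np.median(L[k,2]))
cv2.imwrite("pics/w.png",c["color"][...,::-1])
```

```text
1055
bar rect ((0.8707714080810547, -0.031902313232421875), (61.104923248291016, 15.392257690429688), 36.84135055541992) z 0.04173880739018482
disc ((0.9571040868759155, -0.40933459997177124), 32.503299713134766) 0.01111308596351791
panel -0.0018646834217356015
```

View pics/w.png

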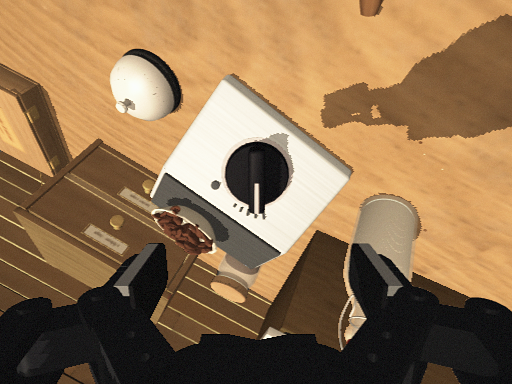

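The wrist view shows the dial centred at (257,175) with the bar in line with the jaws' gap. The fit is within 1 mm and the turn is about 0.157. Next is the approach.

Emit:
{"api": "move_arm", "payload": {
  "plan": [
    {"delta_pos": [0,-0.0015,0.05],"turn": [0,0,0],"fingers": 0},
    {"delta_pos": [0,-0.0015,0.09],"turn": [0,0,0],"fingers": 0},
    {"delta_pos": [0,-0.0015,0.123],"turn": [0,0,0],"fingers": 0},
    {"delta_pos": [0,-0.0015,0.123],"turn": [0,0,0],"fingers": 0},
    {"delta_pos": [0,-0.0015,0.123],"turn": [0,0,0],"fingers": 0.5},
    {"delta_pos": [0,-0.0015,0.123],"turn": [0,0,0],"fingers": 0.6},
    {"delta_pos": [0,-0.0015,0.123],"turn": [0,0,0],"fingers": 0.7},
    {"delta_pos": [0,-0.0015,0.123],"turn": [0,0,0],"fingers": 0.8},
    {"delta_pos": [0,-0.0015,0.123],"turn": [0,0,0],"fingers": 1},
    {"delta_pos": [0,-0.0015,0.123],"turn": [0,0,0],"fingers": 1},
    {"delta_pos": [0,-0.0015,0.123],"turn": [0,0,0],"fingers": 1},
    {"delta_pos": [0,-0.0015,0.123],"turn": [0,0,0],"fingers": 1}
  ],
  "force": 40
}}

```text
clock: 3.15
position: [0.5682, 0.0638, 0.079]
ee_rot: [-0.186, 0.921, -0.149, 0.308]
ft_force: [-0.2, -0.6, 0.5]
grip_width: -0.001
grasp_force: 0.0
```

```bash
python3 mv.py .037 .15
```

```text
clock 3.15 q [-0.93 -0.    0.46  2.35  1.13  0.49  0.55] TCP in dial frame [ 0.0007 -0.0003  0.0295]
delta [0.0004 0.0006 0.0005] turn [ 0.0006  0.0008 -0.0005]
F tool [ 0.2 -0.7 -0.4] M tool [-0.48  0.58  0.04] grip -0.0013317573733889476 0.0
```

Run:
```python
from workcell import *
import cv2,numpy as np
a=camera("wrist")["color"];c=camera("scene");b=cv2.resize(c["color"][120:264,150:342],(512,384))
cv2.imwrite("pics/g1.png",cv2.resize(np.hstack([a,b])[...,::-1],(800,300)))
```

```text
(no output)
```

View pics/g1.png

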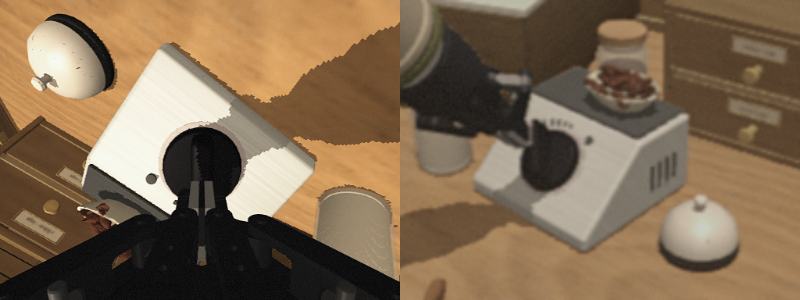

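Run:
```python
from workcell import *
import cv2,numpy as np
c=camera("wrist");a=c["color"][140:384,140:400]
a=np.clip(a.astype(float)*2.2,0,255).astype(np.uint8)
d=c["range_z"][140:384,140:400];print(c["range_z"][150:384:18,200:320:10].round(3));print(c["tool_from_camera"].round(3),c["fx"],c["cx"],c["cy"])
s=camera("scene")["color"][160:230,195:265];s=np.clip(s.astype(float)*2,0,255).astype(np.uint8)
cv2.imwrite("pics/g2.png",np.hstack([cv2.resize(a,(400,400)),cv2.resize(s,(400,400))])[...,::-1])
```

```text
[[0.199 0.198 0.198 0.199 0.198 0.197 0.198 0.199 0.198 0.199 0.198 0.198]
 [0.202 0.201 0.202 0.201 0.194 0.191 0.19  0.193 0.2   0.201 0.201 0.202]
 [0.204 0.203 0.193 0.191 0.191 0.161 0.161 0.161 0.192 0.192 0.198 0.205]
 [0.207 0.196 0.195 0.194 0.195 0.161 0.162 0.163 0.195 0.194 0.195 0.209]
 [0.212 0.198 0.198 0.199 0.198 0.166 0.165 0.166 0.198 0.197 0.197 0.211]
 [0.216 0.215 0.201 0.201 0.202 0.139 0.139 0.141 0.202 0.202 0.215 0.215]
 [0.218 0.219 0.219 0.132 0.131 0.124 0.123 0.124 0.131 0.219 0.22  0.219]
 [0.226 0.221 0.108 0.109 0.109 0.109 0.119 0.109 0.107 0.108 0.224 0.224]
 [0.107 0.107 0.097 0.    0.099 0.104 0.122 0.099 0.099 0.098 0.098 0.108]
 [0.082 0.082 0.082 0.082 0.082 0.109 0.124 0.092 0.083 0.082 0.081 0.082]
 [0.075 0.076 0.075 0.075 0.083 0.11  0.266 0.093 0.075 0.076 0.074 0.075]
 [0.07  0.07  0.07  0.069 0.077 0.078 0.076 0.078 0.073 0.07  0.069 0.07 ]
 [0.064 0.062 0.064 0.067 0.071 0.072 0.073 0.073 0.072 0.066 0.063 0.063]]
[[-0.001 -0.961 -0.275  0.069]
 [ 1.    -0.    -0.    -0.   ]
 [ 0.    -0.275  0.961 -0.167]
 [ 0.     0.     0.     1.   ]] 307.40203148550927 257.802116753635 193.4515751156338
```

View pics/g2.png

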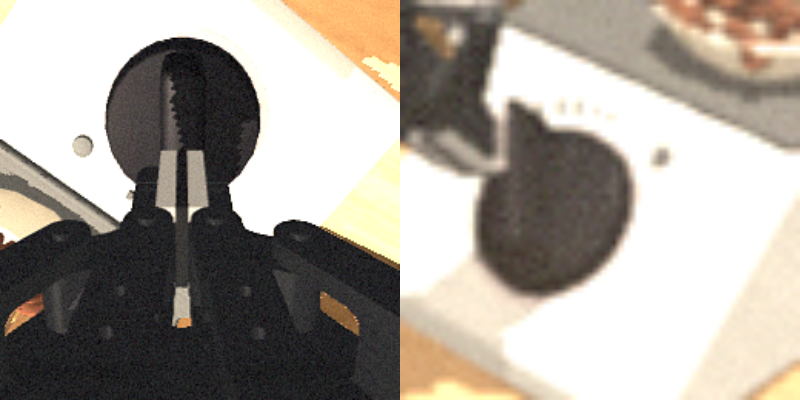

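The fingers shut in front of the bar: the tips sit at crop (182,150), visibly short of the bar. I'll measure where the tips really are, using all the cameras.

```bash
cat > tips.py <<'E'
from h import *
from workcell import *
o=get_obs();R0=Ro.from_quat(o["ee_rot"])
for n in("wrist","scene","top"):
    c=camera(n);z=c["range_z"];v,u=np.mgrid[0:384,0:512];m=z>0
    q=np.c_[(u[m]-c["cx"])/c["fx"]*z[m],(v[m]-c["cy"])/c["fy"]*z[m],z[m]]
    if n=="wrist": F=c["tool_from_camera"];X=q@F[:3,:3].T+F[:3,3]
    else: X=R0.inv().apply((q-c["t"])@c["R"]-o["position"])
    k=(abs(X[:,0])<.025)&(abs(X[:,1])<.025)
    print(n);h,e=np.histogram(X[k,2],np.arange(-.09,.05,.005));print(dict(zip(e.round(3)*1000,h)))
    k&=(X[:,2]<-.022)&(X[:,2]>-.06);print(k.sum(),X[k].min(0).round(3),X[k].max(0).round(3)) if k.any() else 0
E
python3 tips.py
```

```text
wrist
{np.float64(-90.0): np.int64(226), np.float64(-85.0): np.int64(1308), np.float64(-80.0): np.int64(1439), np.float64(-75.0): np.int64(1475), np.float64(-70.0): np.int64(638), np.float64(-65.0): np.int64(604), np.float64(-60.0): np.int64(219), np.float64(-55.0): np.int64(342), np.float64(-50.0): np.int64(325), np.float64(-45.0): np.int64(305), np.float64(-40.0): np.int64(271), np.float64(-35.0): np.int64(197), np.float64(-30.0): np.int64(29), np.float64(-25.0): np.int64(0), np.float64(-20.0): np.int64(0), np.float64(-15.0): np.int64(1044), np.float64(-10.0): np.int64(78), np.float64(-5.0): np.int64(0), np.float64(0.0): np.int64(0), np.float64(5.0): np.int64(0), np.float64(10.0): np.int64(0), np.float64(15.0): np.int64(3149), np.float64(20.0): np.int64(56), np.float64(25.0): np.int64(14), np.float64(30.0): np.int64(11), np.float64(35.0): np.int64(0), np.float64(40.0): np.int64(0), np.float64(45.0): np.int64(0)}
1688 [ 0.005 -0.014 -0.06 ] [ 0.011  0.013 -0.028]
scene
{np.float64(-90.0): np.int64(22), np.float64(-85.0): np.int64(37), np.float64(-80.0): np.int64(60), np.float64(-75.
[... 1095 characters left out ...]
p.int64(16), np.float64(-50.0): np.int64(14), np.float64(-45.0): np.int64(14), np.float64(-40.0): np.int64(20), np.float64(-35.0): np.int64(9), np.float64(-30.0): np.int64(5), np.float64(-25.0): np.int64(0), np.float64(-20.0): np.int64(29), np.float64(-15.0): np.int64(76), np.float64(-10.0): np.int64(24), np.float64(-5.0): np.int64(22), np.float64(0.0): np.int64(22), np.float64(5.0): np.int64(22), np.float64(10.0): np.int64(50), np.float64(15.0): np.int64(160), np.float64(20.0): np.int64(6), np.float64(25.0): np.int64(5), np.float64(30.0): np.int64(0), np.float64(35.0): np.int64(0), np.float64(40.0): np.int64(0), np.float64(45.0): np.int64(0)}
94 [-0.013 -0.014 -0.059] [ 0.003  0.014 -0.027]
```

All three cameras agree that the shut fingertips are at tool z = -28 mm. The interface text puts them 11 mm ahead of the TCP, so the reported TCP is about 39 mm too far forward. Lateral position is fine. I'll open, go in 40 mm deeper and close again.

Emit:
{"api": "move_arm", "payload": {
  "plan": [
    {"delta_pos": [0,0,0],"turn": [0,0,0],"fingers": 0},
    {"delta_pos": [0,0,0],"turn": [0,0,0],"fingers": 0},
    {"delta_pos": [0,0,0],"turn": [0,0,0],"fingers": 0},
    {"delta_pos": [0,0,0],"turn": [0,0,0],"fingers": 0},
    {"delta_pos": [0,0,0],"turn": [0,0,0],"fingers": 0},
    {"delta_pos": [0,0,0],"turn": [0,0,0],"fingers": 0}
  ]
}}

```text
clock: 4.25
position: [0.5682, 0.0638, 0.0791]
ee_rot: [-0.186, 0.921, -0.149, 0.308]
ft_force: [-0.6, 0.1, -0.3]
grip_width: 1.001
grasp_force: 0.0
```

Emit:
{"api": "move_arm", "payload": {
  "plan": [
    {"delta_pos": [0,0,0.02],"turn": [0,0,0],"fingers": 0},
    {"delta_pos": [0,0,0.04],"turn": [0,0,0],"fingers": 0},
    {"delta_pos": [0,0,0.04],"turn": [0,0,0],"fingers": 0},
    {"delta_pos": [0,0,0.04],"turn": [0,0,0],"fingers": 0.5},
    {"delta_pos": [0,0,0.04],"turn": [0,0,0],"fingers": 0.6},
    {"delta_pos": [0,0,0.04],"turn": [0,0,0],"fingers": 0.7},
    {"delta_pos": [0,0,0.04],"turn": [0,0,0],"fingers": 0.8},
    {"delta_pos": [0,0,0.04],"turn": [0,0,0],"fingers": 1},
    {"delta_pos": [0,0,0.04],"turn": [0,0,0],"fingers": 1},
    {"delta_pos": [0,0,0.04],"turn": [0,0,0],"fingers": 1}
  ],
  "force": 40
}}

```text
clock: 5.5
position: [0.5932, 0.0577, 0.0487]
ee_rot: [-0.186, 0.921, -0.148, 0.308]
ft_force: [-7.0, 0.8, 7.4]
grip_width: 0.181
grasp_force: 41.6
```

```bash
python3 mv.py .037 .15; python3 tips.py | grep -A3 wrist
```

```text
clock 5.5 q [-0.9   0.13  0.5   2.32  1.23  0.37  0.44] TCP in dial frame [ 0.0009  0.     -0.0103]
delta [ 0.0007  0.0005 -0.0393] turn [ 0.0007  0.0014 -0.0007]
F tool [  1.1  -0.4 -10.2] M tool [-0.22  0.76 -0.01] grip 0.1809789387505328 41.59879803657532
wrist
{np.float64(-90.0): np.int64(171), np.float64(-85.0): np.int64(366), np.float64(-80.0): np.int64(685), np.float64(-75.0): np.int64(943), np.float64(-70.0): np.int64(592), np.float64(-65.0): np.int64(724), np.float64(-60.0): np.int64(299), np.float64(-55.0): np.int64(3998), np.float64(-50.0): np.int64(563), np.float64(-45.0): np.int64(263), np.float64(-40.0): np.int64(247), np.float64(-35.0): np.int64(175), np.float64(-30.0): np.int64(29), np.float64(-25.0): np.int64(2355), np.float64(-20.0): np.int64(88), np.float64(-15.0): np.int64(7), np.float64(-10.0): np.int64(25), np.float64(-5.0): np.int64(0), np.float64(0.0): np.int64(0), np.float64(5.0): np.int64(0), np.float64(10.0): np.int64(0), np.float64(15.0): np.int64(0), np.float64(20.0): np.int64(0), np.float64(25.0): np.int64(0), np.float64(30.0): np.int64(0), np.float64(35.0): np.int64(0), np.float64(40.0): np.int64(0), np.float64(45.0): np.int64(0)}
5933 [-0.025 -0.025 -0.06 ] [ 0.025  0.025 -0.022]
scene
```

Gripped: 15.4 mm opening at 41 N. Pull out 14 mm.

Emit:
{"api": "move_arm", "payload": {
  "plan": [
    {"delta_pos": [0,0,0],"turn": [0,0,0],"fingers": 1},
    {"delta_pos": [0,0,-0.004],"turn": [0,0,0],"fingers": 1},
    {"delta_pos": [0,0,-0.008],"turn": [0,0,0],"fingers": 1},
    {"delta_pos": [0,0,-0.012],"turn": [0,0,0],"fingers": 1},
    {"delta_pos": [0,0,-0.014],"turn": [0,0,0],"fingers": 1},
    {"delta_pos": [0,0,-0.014],"turn": [0,0,0],"fingers": 1}
  ],
  "force": 60
}}

```text
clock: 6.4
position: [0.5844, 0.0599, 0.0594]
ee_rot: [-0.186, 0.921, -0.148, 0.308]
ft_force: [-1.1, 1.2, 2.0]
grip_width: 0.175
grasp_force: 61.4
```

```bash
python3 mv.py .037 1.45
cat > dz.py <<'E'
from h import *
from workcell import *
p=np.load("p.npy");Rw,t=pose(p)
for n in("scene","top"):
    c=camera(n);z=c["range_z"];v,u=np.mgrid[0:384,0:512];m=z>0
    q=np.c_[(u[m]-c["cx"])/c["fx"]*z[m],(v[m]-c["cy"])/c["fy"]*z[m],z[m]]
    L=(((q-c["t"])@c["R"]-t)@Rw-[-.04,0,.056])@D
    k=(np.hypot(L[:,0],L[:,1])<.031)&(L[:,2]>.006)&(L[:,2]<.036)
    h,e=np.histogram(L[k,2],np.arange(.006,.037,.002));print(n,"disc-top hist",dict(zip((e*1000).round().astype(int).tolist(),h.tolist())))
E
python3 dz.py
```

```text
clock 6.4 q [-0.91  0.09  0.49  2.33  1.19  0.41  0.48] TCP in dial frame [0.0009 0.     0.0037]
delta [ 0.0007  0.0005 -0.0253] turn [1.6000e-03 6.0000e-04 1.2993e+00]
F tool [-0.7  0.6 -2.4] M tool [-0.49  0.34  0.03] grip 0.17520869141440037 61.36534094810486
scene disc-top hist {6: 0, 8: 0, 10: 0, 12: 0, 14: 0, 16: 0, 18: 0, 20: 0, 22: 8, 24: 74, 26: 100, 28: 12, 30: 7, 32: 5, 34: 9}
top disc-top hist {6: 0, 8: 0, 10: 1, 12: 0, 14: 0, 16: 0, 18: 0, 20: 0, 22: 4, 24: 46, 26: 91, 28: 41, 30: 3, 32: 2, 34: 7}
```

The dial is about 13 mm out. Now turn it clockwise by 1.295 rad.

Converted, 1.295 rad / 1.5708 = 0.8244.

Emit:
{"api": "move_arm", "payload": {
  "plan": [
    {"delta_pos": [0,0,0],"turn": [0,0,0.0955],"fingers": 1},
    {"delta_pos": [0,0,0],"turn": [0,0,0.191],"fingers": 1},
    {"delta_pos": [0,0,0],"turn": [0,0,0.2865],"fingers": 1},
    {"delta_pos": [0,0,0],"turn": [0,0,0.382],"fingers": 1},
    {"delta_pos": [0,0,0],"turn": [0,0,0.4775],"fingers": 1},
    {"delta_pos": [0,0,0],"turn": [0,0,0.573],"fingers": 1},
    {"delta_pos": [0,0,0],"turn": [0,0,0.6685],"fingers": 1},
    {"delta_pos": [0,0,0],"turn": [0,0,0.7639],"fingers": 1},
    {"delta_pos": [0,0,0],"turn": [0,0,0.8244],"fingers": 1},
    {"delta_pos": [0,0,0],"turn": [0,0,0.8244],"fingers": 1},
    {"delta_pos": [0,0,0],"turn": [0,0,0.8244],"fingers": 1}
  ]
}}

```text
clock: 7.88
position: [0.5844, 0.0592, 0.0591]
ee_rot: [0.407, 0.847, 0.067, 0.336]
ft_force: [0.3, -1.1, 1.0]
grip_width: 0.172
grasp_force: 61.5
```

```bash
python3 mv.py .037 1.45;python3 dz.py
python3 - <<'E'
from workcell import *
import cv2,numpy as np
a=camera("wrist")["color"];c=camera("scene");b=cv2.resize(c["color"][140:248,170:314],(512,384))
cv2.imwrite("pics/t1.png",cv2.resize(np.hstack([a,b])[...,::-1],(800,300)))
E
```

```text
clock 7.875 q [-0.95  0.09  0.53  2.34  1.19  0.41 -0.81] TCP in dial frame [ 0.0009 -0.0007  0.0034]
delta [ 0.0011  0.0001 -0.0256] turn [0.0004 0.0002 0.0062]
F tool [-1.5 -0.2 -0.3] M tool [0.5  0.13 0.01] grip 0.17199510627004394 61.49383306503296
scene disc-top hist {6: 1, 8: 1, 10: 1, 12: 0, 14: 0, 16: 0, 18: 0, 20: 0, 22: 11, 24: 88, 26: 82, 28: 14, 30: 10, 32: 12, 34: 20}
top disc-top hist {6: 1, 8: 0, 10: 1, 12: 0, 14: 0, 16: 0, 18: 0, 20: 0, 22: 3, 24: 50, 26: 112, 28: 33, 30: 4, 32: 6, 34: 4}
```

View pics/t1.png

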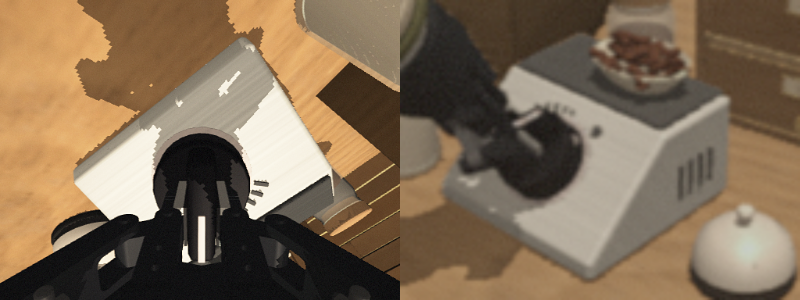

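The jaws still hold the bar, with the strip at (203,235) pointing at the stud, and nothing else has moved. Push home.

Emit:
{"api": "move_arm", "payload": {
  "plan": [
    {"delta_pos": [0,0,0.003],"turn": [0,0,0],"fingers": 1},
    {"delta_pos": [0,0,0.006],"turn": [0,0,0],"fingers": 1},
    {"delta_pos": [0,0,0.009],"turn": [0,0,0],"fingers": 1},
    {"delta_pos": [0,0,0.011],"turn": [0,0,0],"fingers": 1},
    {"delta_pos": [0,0,0.013],"turn": [0,0,0],"fingers": 1},
    {"delta_pos": [0,0,0.0145],"turn": [0,0,0],"fingers": 1},
    {"delta_pos": [0,0,0.0145],"turn": [0,0,0],"fingers": 1}
  ]
}}

```text
clock: 8.95
position: [0.5931, 0.0571, 0.0485]
ee_rot: [0.408, 0.847, 0.067, 0.336]
ft_force: [-28.8, -3.5, 31.7]
grip_width: 0.175
grasp_force: 67.6
```

```bash
python3 mv.py .037 1.45;python3 dz.py
```

```text
clock 8.95 q [-0.94  0.14  0.54  2.32  1.23  0.37 -0.86] TCP in dial frame [ 0.0009 -0.0005 -0.0105]
delta [ 0.001  -0.0001 -0.0395] turn [0.0007 0.0006 0.0038]
F tool [ -6.1  -8.6 -41.7] M tool [ 2.41 -1.06 -0.05] grip 0.1745341574057132 67.58971095085144
scene disc-top hist {6: 0, 8: 6, 10: 65, 12: 96, 14: 22, 16: 12, 18: 7, 20: 10, 22: 7, 24: 12, 26: 16, 28: 16, 30: 10, 32: 10, 34: 12}
top disc-top hist {6: 0, 8: 2, 10: 37, 12: 102, 14: 47, 16: 5, 18: 5, 20: 5, 22: 8, 24: 5, 26: 9, 28: 13, 30: 11, 32: 3, 34: 14}
```

The dial is home. Ease off the pressure, open and back straight out.

Emit:
{"api": "move_arm", "payload": {
  "plan": [
    {"delta_pos": [0,0,-0.0008],"turn": [0,0,0],"fingers": 1},
    {"delta_pos": [0,0,-0.0008],"turn": [0,0,0],"fingers": 0.5},
    {"delta_pos": [0,0,-0.0008],"turn": [0,0,0],"fingers": 0.3},
    {"delta_pos": [0,0,-0.0008],"turn": [0,0,0],"fingers": 0.1},
    {"delta_pos": [0,0,-0.0008],"turn": [0,0,0],"fingers": 0},
    {"delta_pos": [0,0,-0.0008],"turn": [0,0,0],"fingers": 0},
    {"delta_pos": [0,0,-0.03],"turn": [0,0,0],"fingers": 0},
    {"delta_pos": [0,0,-0.07],"turn": [0,0,0],"fingers": 0},
    {"delta_pos": [0,0,-0.12],"turn": [0,0,0],"fingers": 0},
    {"delta_pos": [0,0,-0.15],"turn": [0,0,0],"fingers": 0},
    {"delta_pos": [0,0,-0.15],"turn": [0,0,0],"fingers": 0},
    {"delta_pos": [0,0,-0.15],"turn": [0,0,0],"fingers": 0}
  ]
}}

```text
clock: 10.55
position: [0.5002, 0.0809, 0.1623]
ee_rot: [0.407, 0.847, 0.067, 0.335]
ft_force: [0.2, 0.6, 0.3]
grip_width: 0.998
grasp_force: 0.0
```

```bash
python3 mv.py .16 1.45; python3 dz.py
python3 - <<'E'
from h import *
from workcell import *
import cv2
o=get_obs();c=camera("wrist");R0=Ro.from_quat(o["ee_rot"]);p=np.load("p.npy");Rw,t=pose(p)
z=c["range_z"];v,u=np.mgrid[0:384,0:512];m=z>0
q=np.c_[(u[m]-c["cx"])/c["fx"]*z[m],(v[m]-c["cy"])/c["fy"]*z[m],z[m],0*z[m]+1]
L=((R0.apply((q@c["tool_from_camera"].T)[:,:3])+o["position"]-t)@Rw-[-.04,0,.056])@D
k=(np.hypot(L[:,0],L[:,1])<.05)&(L[:,2]>.038)&(L[:,2]<.065);B=L[k]
print("bar",cv2.minAreaRect((B[:,:2]*1000).astype(np.float32)),np.median(B[:,2]))
s=camera("scene")["color"]
cv2.imwrite("pics/end.png",cv2.resize(np.hstack([c["color"],s])[...,::-1],(800,300)))
E
```

```text
clock 10.55 q [-1.04 -0.34  0.36  2.39  0.95  0.84 -0.58] TCP in dial frame [ 0.0005 -0.0005  0.1384]
delta [ 0.0007  0.0001 -0.0136] turn [ 0.0007 -0.0004  0.0044]
F tool [ 0.2  0.6 -0.2] M tool [ 0.42  0.56 -0.04] grip 0.9982276331818667 0.0
scene disc-top hist {6: 0, 8: 2, 10: 64, 12: 119, 14: 32, 16: 18, 18: 12, 20: 16, 22: 18, 24: 13, 26: 18, 28: 15, 30: 18, 32: 18, 34: 17}
top disc-top hist {6: 0, 8: 1, 10: 50, 12: 179, 14: 82, 16: 13, 18: 9, 20: 6, 22: 6, 24: 10, 26: 7, 28: 8, 30: 6, 32: 12, 34: 5}
bar ((0.3450336456298828, 0.43530845642089844), (15.372000694274902, 60.49105453491211), 52.63511276245117) 0.04205943502436295
```

View pics/end.png

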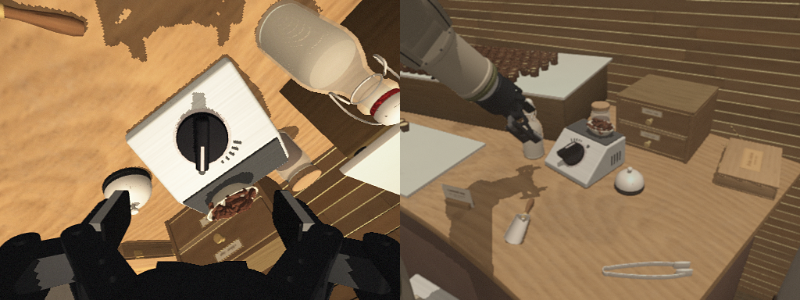

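The dial is home with the bar at turn 1.45, and its top height is the same as at the start. The bowl, bottle and bell are standing and the gripper is clear. Handing in.

```bash
python3 -c "
from workcell import *
print(hand_in())"
```

```text
the job is handed in; nothing more can be done
None
```

The warmer is off and the job is handed in: the dial is home at the stud (measured turn about 1.45 rad), with the bowl, bottle and bell undisturbed; the only hitch was that the real fingertips sat about 39 mm behind the stated tip position, so the first grasp closed on air and I went 40 mm deeper.

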